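# Make up two soil-sampling kits

## Task

Make up the two soil-sampling kits from the stock on the bench. The core kit goes in the tray with two compartments: the steel core ring and the large moisture tin, upright, one in each. The grab-sample kit goes in the tray with three compartments: the sample jar and the small moisture tin upright in the two square ones, one in each, and the scoop lying open side up, lengthwise, in the long one; set everything down flat on the tray floors without dropping it, and leave the amber bottle, the sieve and the cardboard box where they are.

Things in the scene. Friction and masses are not known exactly. Their poses are not given: they have to be found in the camera images.
- core_ring: Soil core ring of the stock: an open steel tube, 53 mm across, 51 mm high, wall 3 mm, open at both ends, standing on end on the bench, about 0.11 kg. Its origin is the centre of its underside; z is up along its axis.
- large_tin: Large moisture tin of the stock: flat round aluminium tin with its lid on, 63 mm across (lid; the body below it 61 mm), 45 mm high, the lid its upper 22 mm; the lid does not come off; about 0.06 kg. Its origin is the centre of its underside; z is up along its axis.
- small_tin: Small moisture tin of the stock: the same in small, 46 mm across (lid; the body below it 44 mm), 30 mm high, the lid its upper 12 mm; the lid does not come off; about 0.03 kg. Its origin is the centre of its underside; z is up along its axis.
- sample_jar: Wide-mouth sample jar of the stock: white plastic with a paper label and a ribbed white screw cap that stays on; 55 mm across up to 56 mm height, then the cap, 52 mm across, from 62 mm to the top at 80 mm; about 0.06 kg. Its origin is the centre of its underside; z is up along its axis.
- scoop: Soil scoop of the stock, lying open side up: aluminium bowl x = 0 to 65 mm, 42 mm wide, 34 mm high at its back; wooden handle x = -65 mm to 0, 16 mm wide, 18 to 34 mm above the underside. Origin in the plane of the flat underside, below where handle meets bowl (mid-length); x towards the bowl's lip, z up. 0.11 kg, centre of mass 12 mm into the bowl; grip the handle close to the bowl.
- core_tray: Core kit tray: open plywood tray with two equal compartments, 220 mm (x) by 118 mm (y), fixed. Walls and divider 6 mm thick, 25 mm high from the bench; inner floor 5 mm above the bench. Compartments 101 mm (x) by 106 mm (y), centred at x = -53.5 and +53.5 mm, y = 0. Origin: centre of the underside, z up.
- sample_tray: Grab-sample kit tray: open plywood tray with three compartments, 220 mm (x) by 196 mm (y), fixed. Walls and dividers 6 mm thick, 25 mm high from the bench; floor 5 mm above the bench. Two square ones, 101 mm (x) by 106 mm (y), centred at x = -53.5 and +53.5 mm, y = 39 mm; a long one, 208 mm (x) by 72 mm (y), centred at x = 0, y = -56 mm. Origin: centre of the underside, z up.
- amber_bottle: Bystander, in no kit: amber glass bottle with a narrow black cap standing among the stock, 44 mm across, 78 mm high. Its origin is the centre of its underside; z is up along its axis.
- sieve: Bystander, in no kit: brass test sieve beyond the stock, 100 mm across, 40 mm high. Its origin is the centre of its underside; z is up along its axis.
- specimen_box: Bystander, in no kit: closed cardboard specimen box beyond the stock, 75 by 110 mm, 52 mm high. Its origin is the centre of its underside.
Not all that is in view belongs to the job. Leave any green or yellow look-alike of the sample_jar alone. Leave any red look-alike of the core_tray alone.

How it is judged:
By the outcome, as a careful person would: the job done as asked, in the order asked, and still so for the second after the job is handed in, with the robot touching nothing.
It also fails if it takes over 128 s, if anything falls off the work surface, if the arm or the gripper's body presses on something with over 40 N, if the wrist force passes 120 N, or if a joint passes its speed limit or range.

## Robot

A 6-joint arm with a two-finger parallel gripper is mounted at the origin on the work surface. World frame = base frame: x ahead of the robot, y to its left, z up, the work surface at z = 0. Lengths are in m, angles in rad, forces in N, time in s.
With the tool pointing down it reaches from about 0.25 to 0.775 m from the base axis. Payload 4 kg.
Tool frame: the origin (TCP) lies on the centre line of the jaws, within the pads' length; the fingertips stand 25 mm ahead of it and the grasp point (between the pads) lies 6 mm ahead of it; z points along the fingers, y is the line along which they close (so a half turn about z gives the same grasp; the last joint's range is limited). The gripper opens to 94 mm and grips with 3 to 60 N. Pads are 16 mm wide; open, the fingers measure 119 mm over their backs; the gripper's body (75 mm by 177 mm) begins 78 mm behind the grasp point.
Start: joints at [1.197, 0.087, 1.371, -0, 1.684, -0.103], TCP at [0.147, 0.53, 0.231] pointing down, gripper open.
Joint ranges: [-3.1, 3.1], [-0.76, 2.03], [0.27, 2.55], [-1.08, 4.22], [0.17, 2.65], [-2.57, 2.57]. Speed limits (rad/s): [2.79, 2.79, 3.14, 3.14, 3.14, 3.14].

## Interface

Orientations are given as [roll, pitch, yaw] about the fixed x, y, z axes, in that order (R = Rz(yaw) Ry(pitch) Rx(roll)).
In Python, from bench import sensors, optics, ticket gives the robot as it stands.
- The arm moves only by the tool send_rows, never from a script. Its argument "rows" is a list of rows, each a list of 6 numbers: the shift along the world's x, y, z in mm, then the turn, a rotation vector about the world's x, y, z in rad. In form: [[x, y, z, wx, wy, wz], ...]. A call has 1 to 8 rows; each row shifts and turns the commanded pose from where the row before left it; what a row does not reach is not made up. A row lasts 1/12 s, in which the tool goes at most 41.7 mm and 7.16 degrees, less where a joint would pass 70% of its speed; a pose out of reach is approached as far as the arm can. A call is refused whole if a number of a shift passes 41.7 or a number of a turn 0.125, either way. A call with a gripper value outside its range is refused whole. "grip" is the finger opening in mm, from 0 to 94, set as the call begins (left out, the last holds). The fingers move at their own pace and stop on an object; the grip force is fixed at half the most. Time passes only in rows, so rows that do not move let the fingers close. It gives the time, the measured TCP pose, the force, the opening and the grip force at its end, in the units of the state.
- sensors.get_obs(): the state, without advancing time (a new reading comes with each control period).
- optics.snapshot(name): name is "scene" or "top" or "wrist"; returns the picture (420x560x3 uint8, red, green, blue); there is no depth.
- optics.camera_model(name): a dict with "vertical_fov" (degrees; the focal length in pixels is half the picture's height over the tangent of half this angle, whatever the lens; pixels are square), "cx", "cy" (the principal point, pixels), "R" (3x3) and "t" (3): a world point X has camera coordinates R X + t. Camera axes: x right, y down, z forward; pixel columns grow to the right and rows downward; lengths in m; the calibration is good to about 2 mm. The wrist camera is an equidistant fisheye: a pixel r from the principal point sees the ray r / f radians off the axis. A picture is of the moment at which its call begins: read the wrist's pose just before it. camera_model takes no time and is no camera call; for the wrist camera it gives the pose at the moment of the call.
- ticket.close_job(): hands the job in; it is judged then, once.
The state is a dict: "time": time; "joint_positions": joint angles; "qvel": joint speeds; "joint_torque": joint torques, N m; "tool_pos": TCP position; "ee_rot": TCP orientation; "wrist_force": force on the tool from outside, world axes, zero at the start; "wrist_torque": the same for the moment, N m; "width": finger opening in m; "finger_force": force on a finger pad.
Only numpy, scipy, OpenCV 4.12 (cv2) and the standard library are available. Lean on these libraries where they do the work, as an engineer would, in place of code of your own. Each camera call takes 0.05 s, during which the arm holds its last target. There are 200 camera calls.

## Working session

There is one attempt and no reset: what is moved stays moved. The work goes in short steps, Python scripts to look and compute and a tool call to move; the robot and the scene stay as the last step left them, time stands still between calls to the robot, and variables do not carry over. Pictures are saved under pics/ and viewed, at most 14 in all, crops included, and the job is handed in when it is done.

Besides the shell and the picture viewer there is one more tool, called after "Call:" by a JSON object that holds its "api" and its "payload", one argument or row to a line. send_rows: Moves the arm, as the interface text tells. Its arguments: {"type":"object","properties":{"rows":{"type":"array"},"grip":{"type":"number"}},"required":["rows"]}

```bash
mkdir -p pics; ls; python3 - <<'E'
from bench import sensors, optics
import cv2
o=sensors.get_obs();print(o)
for n in("top","scene"):
    cv2.imwrite(f"pics/{n}0.png",cv2.resize(optics.snapshot(n)[:,:,::-1],(784,588)));m=optics.camera_model(n);print(m)
E
```

```text
pics
{'time': 0.0, 'joint_positions': array([ 1.19688528e+00,  8.79196757e-02,  1.37222486e+00, -1.72062751e-07,
        1.68359982e+00, -1.03119548e-01]), 'qvel': array([ 0.00088455,  0.00125114, -0.00123077,  0.00081882, -0.00077952,
        0.00134578]), 'joint_torque': array([-4.56244015e-04, -3.40171802e+01, -3.02431548e+01,  7.15983007e-02,
        3.27692041e-02, -1.89329717e-04]), 'tool_pos': array([0.14695688, 0.5294954 , 0.22933834]), 'ee_rot': array([-3.13945236e+00, -2.21319253e-04,  2.87080090e+00]), 'wrist_force': array([-0.16832936, -0.30555202,  0.92257585]), 'wrist_torque': array([0.02376234, 0.01400343, 0.03016804]), 'finger_force': 0.0, 'width': 0.09388490884934797}
{'vertical_fov': 52.61345800056475, 'cx': 281.52444829444596, 'cy': 207.39103354596637, 'R': array([[ 0.02607387, -0.99952657, -0.01633351],
       [-0.99113892, -0.02371936, -0.13069439],
       [ 0.1302451 ,  0.01959649, -0.99128815]]), 't': array([0.09151748, 0.57283665, 1.23667893])}
{'vertical_fov': 50.32806347404554, 'cx': 277.70511447475707, 'cy': 209.92353499020325, 'R': array([[ 0.76831899,  0.64000702,  0.00877134],
       [ 0.49158504, -0.58125352, -0.64845084],
       [-0.40991472,  0.50252896, -0.761206  ]]), 't': array([-0.51364125, -0.20969673,  1.3979726 ])}
```

View pics/top0.png

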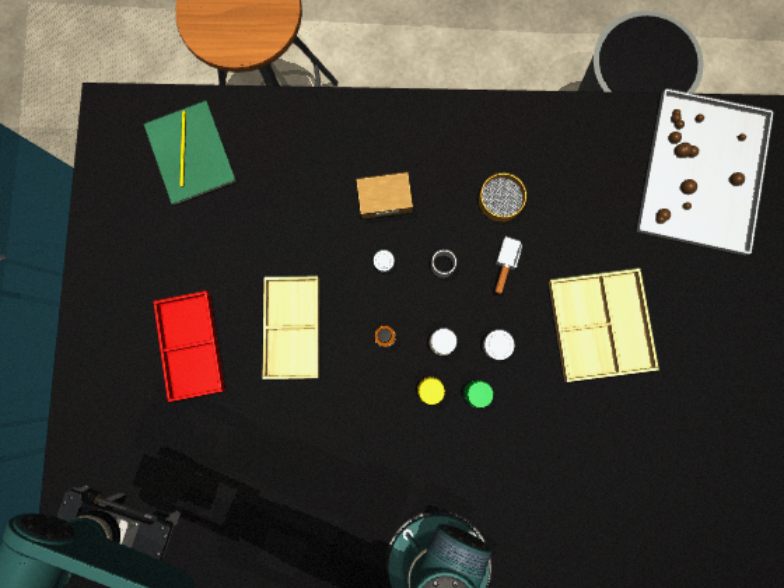

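View pics/scene0.png

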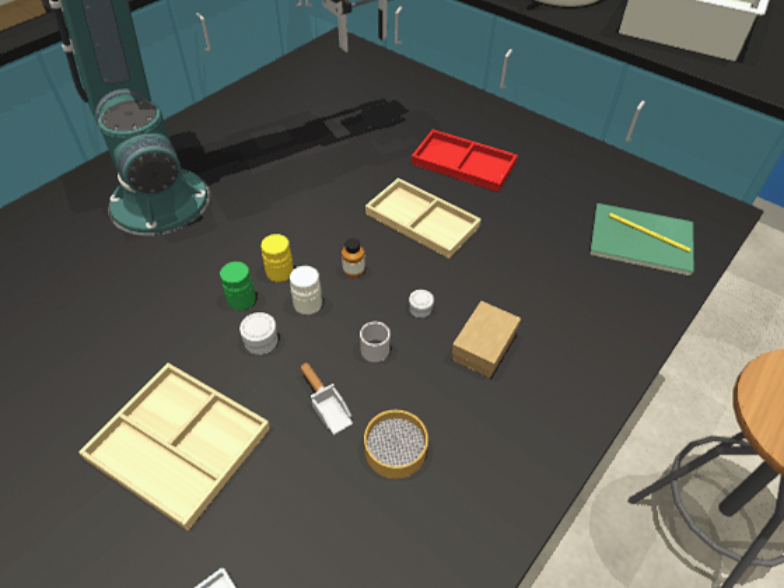

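The top view (784 px scale) shows these objects:
- **Kit parts:** small tin (384,261), ring (444,263), scoop (505,265), white jar (443,341), large tin (499,345).
- **Bystander:** amber bottle (385,336).
- **Trays:** core tray (291,328), sample tray (604,325).

Possible mix-ups:
- **Jar:** the yellow jar (431,391), the green jar (480,394) and the large tin (499,345) all look similar. I choose the white one with the tall ribbed cap at (443,341).
- **Core tray:** the red tray (187,346) is a look-alike. I choose the plywood one at (291,328).
- **Tins:** small (384,261) and large (499,345) differ by size.

```bash
cat > h.py <<'E'
import numpy as np, cv2
from bench import sensors, optics
def ray(m,uv,fish=False):
    f=210/np.tan(np.radians(m["vertical_fov"])/2)
    d=(np.asarray(uv,float)-[m["cx"],m["cy"]])/f
    if fish:
        r=np.linalg.norm(d); v=np.r_[d*np.sinc(r/np.pi),np.cos(r)]
    else: v=np.r_[d,1]
    return -m["R"].T@m["t"], m["R"].T@v
def onplane(m,uv,z,fish=False):
    c,v=ray(m,uv,fish); return c+v*(z-c[2])/v[2]
def proj(m,X,fish=False):
    f=210/np.tan(np.radians(m["vertical_fov"])/2); p=m["R"]@X+m["t"]
    if fish:
        r=np.hypot(p[0],p[1]); return p[:2]/r*np.arctan2(r,p[2])*f+[m["cx"],m["cy"]]
    return p[:2]/p[2]*f+[m["cx"],m["cy"]]
E
python3 - <<'E'
from h import *
im=optics.snapshot("top"); m=optics.camera_model("top")
print("cam",-m["R"].T@m["t"])
hsv=cv2.cvtColor(im,cv2.COLOR_RGB2HSV)
S=lambda a:[int(v/1.4) for v in a]
for n,(u,v),w,z in [("ring",(444,263),20,.051),("large",(499,345),24,.045),("small",(384,261),18,.030),("jar",(443,341),20,.080),("amber",(385,336),18,.078),("sieve",(503,196),32,.04),("yel",(431,391),20,.08),("grn",(480,394),20,.08),("scoop",(505,265),40,.034)]:
    u,v,w=S((u,v,w)); roi=hsv[v-w:v+w,u-w:u+w]; mk=((roi[...,2]>75)).astype(np.uint8)
    c=max(cv2.findContours(mk,0,1)[0],key=cv2.contourArea); (a,b),r=cv2.minEnclosingCircle(c); 
    p=onplane(m,(a+u-w,b+v-w),z); e=onplane(m,(a+u-w+r,b+v-w),z)
    M=cv2.moments(cv2.convexHull(c)); q=onplane(m,(M['m10']/M['m00']+u-w,M['m01']/M['m00']+v-w),z)
    print(n,(p*1000).round(),"diam",round(2000*np.linalg.norm(e-p)),(q*1000).round())
ty=((hsv[...,0]>18)&(hsv[...,0]<32)&(hsv[...,1]>50)&(hsv[...,1]<170)&(hsv[...,2]>90)).astype(np.uint8)
for (u0,u1,v0,v1) in [(255,325,265,390),(540,670,260,390)]:
    u0,u1,v0,v1=S((u0,u1,v0,v1)); k=np.zeros_like(ty);k[v0:v1,u0:u1]=ty[v0:v1,u0:u1]
    c=np.vstack([c for c in cv2.findContours(k,0,1)[0] if cv2.contourArea(c)>30])
    h=cv2.convexHull(c)[:,0]; P=np.array([onplane(m,q,.025)[:2] for q in h])
    r=cv2.minAreaRect((P*1000).astype(np.float32)); print("tray",r)
    print(cv2.boxPoints(r).round())
# scoop handle
roi=slice(150,220),slice(335,385)
k=((hsv[...,0]<20)&(hsv[...,1]>120)&(hsv[...,2]>60)).astype(np.uint8); b=np.zeros_like(k); b[roi]=k[roi]
c=max(cv2.findContours(b,0,1)[0],key=cv2.contourArea)[:,0]
P=np.array([onplane(m,q,.034)[:2] for q in c]); print("handle",cv2.minAreaRect((P*1000).astype(np.float32)))
k=((hsv[...,1]<60)&(hsv[...,2]>75)).astype(np.uint8); b=np.zeros_like(k); b[roi]=k[roi]
c=max(cv2.findContours(b,0,1)[0],key=cv2.contourArea)[:,0]
P=np.array([onplane(m,q,.02)[:2] for q in c]); print("bowl",cv2.minAreaRect((P*1000).astype(np.float32)))
cv2.imwrite("pics/crop.png",cv2.resize(im[150:300,170:480,::-1],None,fx=2.5,fy=2.5,interpolation=cv2.INTER_CUBIC))
E
```

```text
cam [0.40430312 0.08082691 1.3022665 ]
ring [634.   2.  51.] diam 54 [634.   2.  51.]
large [ 461. -118.   45.] diam 65 [ 461. -117.   45.]
small [638. 131.  30.] diam 47 [638. 131.  30.]
jar [463.   3.  80.] diam 57 [463.   3.  80.]
amber [470. 123.  78.] diam 45 [470. 122.  78.]
sieve [ 785. -126.   40.] diam 101 [ 786. -126.   40.]
yel [362.  26.  80.] diam 56 [363.  26.  80.]
grn [359. -71.  80.] diam 58 [358. -72.  80.]
scoop [ 632. -130.   34.] diam 122 [ 640. -136.   34.]
tray ((488.82318115234375, 328.1056823730469), (221.80023193359375, 119.96712493896484), 2.287975311279297)
[[376. 384.]
 [380. 264.]
 [602. 273.]
 [597. 392.]]
tray ((511.0980224609375, -343.50286865234375), (221.85911560058594, 196.46078491210938), 8.78684139251709)
[[ 386. -263.]
 [ 416. -458.]
 [ 636. -424.]
 [ 606. -229.]]
handle ((600.293212890625, -124.32197570800781), (15.80285930633545, 59.087955474853516), 73.33184814453125)
bowl ((663.55078125, -143.7668914794922), (44.874977111816406, 65.26500701904297), 76.23780822753906)
```

View pics/crop.png

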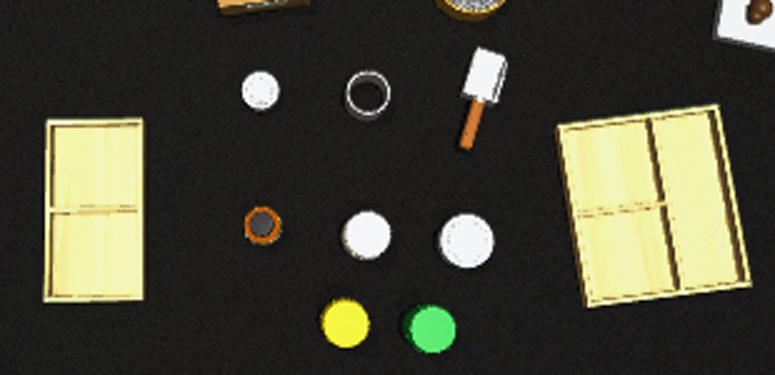

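The close crop matches the choices, and the measured diameters (54, 65, 47, 57 mm) match the spec. The order is ring, large tin, jar, small tin, scoop. I'll go above the ring while turning the tool to yaw ≈ 0.04.

Call:
{"api": "send_rows", "payload": {
  "rows": [
    [21, -23, -2, 0, 0, -0.123],
    [21, -23, -2, 0, 0, -0.123],
    [21, -23, -2, 0, 0, -0.123],
    [21, -23, -2, 0, 0, -0.123],
    [21, -23, -2, 0, 0, -0.123],
    [21, -23, -2, 0, 0, -0.123],
    [21, -23, -2, 0, 0, -0.123],
    [21, -23, -2, 0, 0, -0.123]
  ],
  "grip": 94
}}

```text
time: 0.82
tool_pos: [0.3157, 0.3446, 0.2141]
ee_rot: [-3.141, 0.0, 1.881]
wrist_force: [0.4, -0.1, 0.5]
width: 0.0941
finger_force: 0.0
```

Call:
{"api": "send_rows", "payload": {
  "rows": [
    [21, -23, -2, 0, 0, -0.123],
    [21, -23, -2, 0, 0, -0.123],
    [21, -23, -2, 0, 0, -0.123],
    [21, -23, -2, 0, 0, -0.123],
    [21, -23, -2, 0, 0, -0.123],
    [21, -23, -2, 0, 0, -0.123],
    [21, -23, -2, 0, 0, -0.123],
    [21, -23, -2, 0, 0, -0.123]
  ]
}}

```text
time: 1.48
tool_pos: [0.4838, 0.1606, 0.1981]
ee_rot: [-3.141, 0.0, 0.897]
wrist_force: [0.3, -1.1, -0.5]
width: 0.0939
finger_force: 0.0
```

Call:
{"api": "send_rows", "payload": {
  "rows": [
    [21, -23, -2, 0, 0, -0.123],
    [21, -23, -2, 0, 0, -0.123],
    [21, -23, -2, 0, 0, -0.123],
    [21, -23, -2, 0, 0, -0.123],
    [21, -23, -2, 0, 0, -0.123],
    [21, -23, -2, 0, 0, -0.123],
    [21, -23, -2, 0, 0, -0.123],
    [0, 0, 0, 0, 0, 0]
  ]
}}

```text
time: 2.15
tool_pos: [0.6322, -0.0037, 0.182]
ee_rot: [3.139, 0.002, 0.033]
wrist_force: [-0.9, 0.8, -0.5]
width: 0.0936
finger_force: 0.0
```

```bash
python3 - <<'E'
from h import *
o=sensors.get_obs();m=optics.camera_model("wrist");im=optics.snapshot("wrist").copy()
print(o["time"],o["tool_pos"],o["ee_rot"],o["joint_positions"].round(2), "cam",-m["R"].T@m["t"],m["vertical_fov"])
P={"ring":(634,2,51),"small":(638,131,30),"scoop":(631,-133,34),"jar":(463,3,80),"large":(461,-118,45)}
for n,p in P.items():
    u=proj(m,np.array(p)/1000,True); print(n,u.round(1)); cv2.drawMarker(im,tuple(int(x) for x in u),(255,0,0),0,10,1)
cv2.imwrite("pics/w1.png",im[:,:,::-1])
E
```

```text
2.15 [ 0.63217591 -0.00367207  0.18203233] [3.13938996e+00 1.73563677e-03 3.32850800e-02] [-0.09  0.28  1.24 -0.    1.62  1.44] cam [ 7.07580173e-01 -2.12891447e-04  3.35738926e-01] 65.70646984690485
ring [274.7 210.5]
small [148.6 197.9]
scoop [408.2 213.7]
jar [269.2 376.4]
large [373.4 355.7]
```

View pics/w1.png

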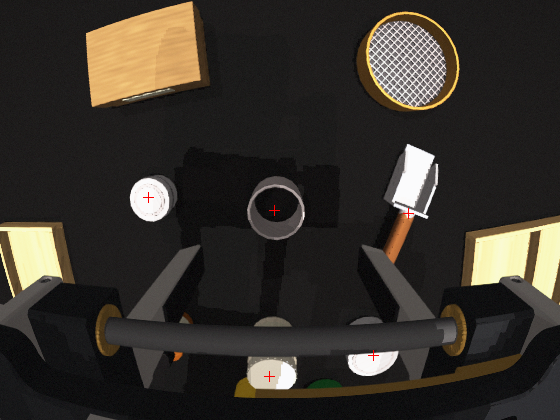

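The wrist view shows the ring's rim centred near (276,208), about 2 px from its marker. The scoop's joint is on its marker, and the small tin is 4 px off at (152,197). These agree, so I'll descend on the ring.

Call:
{"api": "send_rows", "payload": {
  "rows": [
    [1, 2, -36, 0, 0, 0],
    [1, 2, -36, 0, 0, 0],
    [0, 0, -36, 0, 0, 0],
    [0, 0, -25, 0, 0, 0],
    [0, 0, -13, 0, 0, 0],
    [0, 0, 0, 0, 0, 0]
  ]
}}

```text
time: 2.7
tool_pos: [0.6288, 0.0062, 0.0343]
ee_rot: [-3.14, 0.008, 0.044]
wrist_force: [-0.1, -0.6, -0.3]
width: 0.0942
finger_force: 0.0
```

Call:
{"api": "send_rows", "payload": {
  "rows": [
    [0, 0, 0, 0, 0, 0],
    [0, 0, 0, 0, 0, 0],
    [0, 0, 0, 0, 0, 0],
    [0, 0, 0, 0, 0, 0],
    [0, 0, 0, 0, 0, 0],
    [0, 0, 0, 0, 0, 0]
  ],
  "grip": 40
}}

```text
time: 3.2
tool_pos: [0.6328, 0.0046, 0.0397]
ee_rot: [3.141, -0.002, 0.042]
wrist_force: [0.6, -2.6, 1.5]
width: 0.0576
finger_force: 0.7
```

Call:
{"api": "send_rows", "payload": {
  "rows": [
    [0, 0, 0, 0, 0, 0],
    [0, 0, 0, 0, 0, 0],
    [0, 0, 0, 0, 0, 0]
  ]
}}

```text
time: 3.45
tool_pos: [0.6327, 0.0044, 0.0395]
ee_rot: [3.14, -0.001, 0.042]
wrist_force: [-0.5, -2.3, 5.0]
width: 0.052
finger_force: 30.0
```

Call:
{"api": "send_rows", "payload": {
  "rows": [
    [0, 0, 15, 0, 0, 0],
    [0, 0, 35, 0, 0, 0],
    [0, 0, 35, 0, 0, 0],
    [-10, 32, 5, 0, 0, 0],
    [-10, 36, 0, 0, 0, 0],
    [-10, 36, 0, 0, 0, 0],
    [-10, 36, 0, 0, 0, 0],
    [-10, 36, 0, 0, 0, 0]
  ]
}}

```text
time: 4.12
tool_pos: [0.5808, 0.1827, 0.1276]
ee_rot: [-3.141, 0.002, 0.041]
wrist_force: [0.1, 0.6, -1.1]
width: 0.0519
finger_force: 30.0
```

Call:
{"api": "send_rows", "payload": {
  "rows": [
    [-10, 36, 0, 0, 0, 0],
    [-10, 36, 0, 0, 0, 0],
    [-10, 36, 0, 0, 0, 0],
    [-11, 34, 0, 0, 0, 0],
    [0, 8, -10, 0, 0, 0],
    [0, 0, -25, 0, 0, 0],
    [0, 0, -20, 0, 0, 0],
    [0, 0, 0, 0, 0, 0]
  ]
}}

```text
time: 4.78
tool_pos: [0.5373, 0.3296, 0.0668]
ee_rot: [3.137, 0.011, 0.043]
wrist_force: [-2.0, -0.3, -1.5]
width: 0.0517
finger_force: 30.0
```

Call:
{"api": "send_rows", "payload": {
  "rows": [
    [0, 0, 0, 0, 0, 0],
    [0, 0, 0, 0, 0, 0],
    [0, 0, 0, 0, 0, 0]
  ]
}}

```text
time: 5.03
tool_pos: [0.5423, 0.3311, 0.0753]
ee_rot: [-3.14, -0.003, 0.041]
wrist_force: [0.0, -0.4, -0.4]
width: 0.0517
finger_force: 30.0
```

Call:
{"api": "send_rows", "payload": {
  "rows": [
    [0, 0, -6, 0, 0, 0],
    [0, 0, -8, 0, 0, 0],
    [0, 0, -6, 0, 0, 0],
    [0, 0, -3, 0, 0, 0],
    [0, 0, -2, 0, 0, 0],
    [0, 0, -1, 0, 0, 0],
    [0, 0, 0, 0, 0, 0],
    [0, 0, 0, 0, 0, 0]
  ]
}}

```text
time: 5.7
tool_pos: [0.5412, 0.3311, 0.0476]
ee_rot: [-3.142, -0.0, 0.042]
wrist_force: [-0.0, 0.7, -1.9]
width: 0.0522
finger_force: 30.0
```

Call:
{"api": "send_rows", "payload": {
  "rows": [
    [0, 0, -1, 0, 0, 0],
    [0, 0, -1, 0, 0, 0],
    [0, 0, -1, 0, 0, 0],
    [0, 0, 0, 0, 0, 0],
    [0, 0, 0, 0, 0, 0]
  ]
}}

```text
time: 6.12
tool_pos: [0.5411, 0.331, 0.0445]
ee_rot: [3.142, -0.0, 0.042]
wrist_force: [0.4, 0.1, -1.0]
width: 0.0518
finger_force: 30.0
```

Call:
{"api": "send_rows", "payload": {
  "rows": [
    [0, 0, -0.5, 0, 0, 0],
    [0, 0, -0.5, 0, 0, 0],
    [0, 0, 0, 0, 0, 0],
    [0, 0, 0, 0, 0, 0]
  ]
}}

```text
time: 6.45
tool_pos: [0.5412, 0.331, 0.0445]
ee_rot: [3.142, -0.0, 0.042]
wrist_force: [-2.8, -0.3, 5.1]
width: 0.0518
finger_force: 30.0
```

```bash
python3 - <<'E'
from h import *
for i in range(3):
    o=sensors.get_obs();im=optics.snapshot("wrist");print(o["tool_pos"].round(4),o["wrist_force"].round(1))
E
```

```text
[0.5412 0.331  0.0445] [-2.8 -0.3  5.1]
[0.5412 0.331  0.0445] [-2.8 -1.7  4.4]
[0.5412 0.331  0.0445] [-2.9 -0.6  6. ]
```

Contact came at the expected 44.5 mm. I'll release, rise and go to the large tin.

Call:
{"api": "send_rows", "payload": {
  "rows": [
    [0, 0, 0, 0, 0, 0],
    [0, 0, 0, 0, 0, 0],
    [0, 0, 0, 0, 0, 0],
    [0, 0, 0, 0, 0, 0],
    [0, 0, 5, 0, 0, 0],
    [0, 0, 15, 0, 0, 0],
    [0, 0, 30, 0, 0, 0],
    [0, 0, 40, 0, 0, 0]
  ],
  "grip": 66
}}

```text
time: 7.27
tool_pos: [0.539, 0.3298, 0.1303]
ee_rot: [3.138, 0.008, 0.042]
wrist_force: [1.1, 0.5, 0.9]
width: 0.0657
finger_force: 0.0
```

Call:
{"api": "send_rows", "payload": {
  "rows": [
    [-2, -20, 15, 0, 0, 0],
    [-7, -40, 0, 0, 0, 0],
    [-7, -40, 0, 0, 0, 0],
    [-7, -40, 0, 0, 0, 0],
    [-7, -40, 0, 0, 0, 0],
    [-7, -40, 0, 0, 0, 0],
    [-7, -40, 0, 0, 0, 0],
    [-7, -40, 0, 0, 0, 0]
  ],
  "grip": 94
}}

```text
time: 7.93
tool_pos: [0.4896, 0.0293, 0.149]
ee_rot: [3.141, -0.001, 0.042]
wrist_force: [1.3, -0.6, 0.8]
width: 0.0941
finger_force: 0.0
```

Call:
{"api": "send_rows", "payload": {
  "rows": [
    [-7, -40, 0, 0, 0, 0],
    [-7, -40, 0, 0, 0, 0],
    [-7, -30, 0, 0, 0, 0],
    [-5, -24, 0, 0, 0, 0],
    [-3, -15, 0, 0, 0, 0],
    [0, 0, 0, 0, 0, 0],
    [0, 0, 0, 0, 0, 0],
    [0, 0, 0, 0, 0, 0]
  ]
}}

```text
time: 8.6
tool_pos: [0.4613, -0.1174, 0.1487]
ee_rot: [-3.141, -0.0, 0.042]
wrist_force: [0.8, -1.1, 0.7]
width: 0.0937
finger_force: 0.0
```

```bash
python3 - <<'E'
from h import *
o=sensors.get_obs();m=optics.camera_model("wrist");im=optics.snapshot("wrist").copy()
print(o["tool_pos"],o["ee_rot"])
hsv=cv2.cvtColor(im,cv2.COLOR_RGB2HSV); mk=((hsv[...,1]<60)&(hsv[...,2]>75)).astype(np.uint8)
for c in cv2.findContours(mk,0,1)[0]:
    if cv2.contourArea(c)>300: 
        (a,b),r=cv2.minEnclosingCircle(c);print((round(a),round(b),round(r)),(onplane(m,(a,b),.045,True)*1000).round())
cv2.drawMarker(im,tuple(int(x) for x in proj(m,np.array([.461,-.118,.045]),True)),(255,0,0),0,10,1)
cv2.imwrite("pics/w2.png",im[:,:,::-1])
E
```

```text
[ 0.46133503 -0.11735313  0.14867939] [-3.14114441e+00 -4.58364104e-04  4.21269090e-02]
(416, 332, 41) [ 349. -260.   45.]
(24, 301, 31) [348. 185.  45.]
(531, 301, 36) [ 375. -415.   45.]
(169, 273, 40) [408. -17.  45.]
(396, 279, 48) [ 410. -226.   45.]
(282, 221, 38) [ 462. -118.   45.]
(146, 216, 46) [461.   1.  45.]
(56, 198, 23) [475. 102.  45.]
(460, 126, 45) [ 553. -268.   45.]
(44, 41, 22) [630. 116.  45.]
(316, 6, 29) [ 641. -138.   45.]
```

View pics/w2.png

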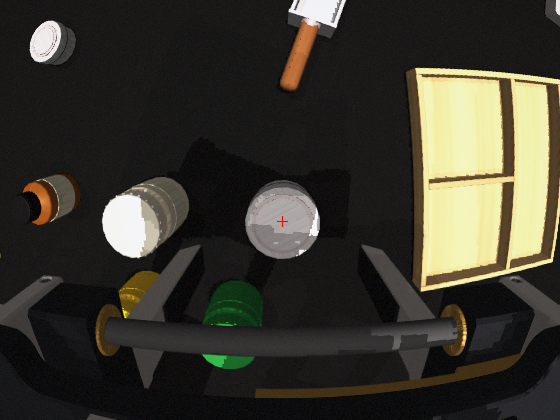

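The large tin sits under its marker at (282,221), which gives (462,-118). The fingers have clear space around it.

Call:
{"api": "send_rows", "payload": {
  "rows": [
    [0, 0, -20, 0, 0, 0],
    [0, 0, -35, 0, 0, 0],
    [0, 0, -25, 0, 0, 0],
    [0, 0, -15, 0, 0, 0],
    [0, 0, -8, 0, 0, 0],
    [0, 0, -5, 0, 0, 0],
    [0, 0, 0, 0, 0, 0]
  ]
}}

```text
time: 9.23
tool_pos: [0.4611, -0.1172, 0.04]
ee_rot: [-3.141, 0.001, 0.043]
wrist_force: [-0.0, 0.3, 0.5]
width: 0.0941
finger_force: 0.0
```

Call:
{"api": "send_rows", "payload": {
  "rows": [
    [0, 0, 0, 0, 0, 0],
    [0, 0, 0, 0, 0, 0],
    [0, 0, 0, 0, 0, 0],
    [0, 0, 0, 0, 0, 0],
    [0, 0, 0, 0, 0, 0],
    [0, 0, 0, 0, 0, 0],
    [0, 0, 0, 0, 0, 0],
    [0, 0, 0, 0, 0, 0]
  ],
  "grip": 50
}}

```text
time: 9.9
tool_pos: [0.4615, -0.1183, 0.0411]
ee_rot: [3.141, -0.001, 0.042]
wrist_force: [1.5, -0.8, 3.1]
width: 0.0622
finger_force: 30.0
```

Call:
{"api": "send_rows", "payload": {
  "rows": [
    [0, 0, 15, 0, 0, 0],
    [0, 0, 35, 0, 0, 0],
    [0, 0, 35, 0, 0, 0],
    [0, 0, 25, 0, 0, 0],
    [-1, 20, 10, 0, 0, 0],
    [-2, 36, 0, 0, 0, 0],
    [-2, 38, 0, 0, 0, 0],
    [-2, 38, 0, 0, 0, 0]
  ]
}}

```text
time: 10.57
tool_pos: [0.4538, 0.015, 0.1605]
ee_rot: [-3.141, -0.0, 0.04]
wrist_force: [0.8, 1.2, 0.1]
width: 0.0622
finger_force: 30.0
```

Call:
{"api": "send_rows", "payload": {
  "rows": [
    [-2, 38, 0, 0, 0, 0],
    [-2, 38, 0, 0, 0, 0],
    [-2, 38, 0, 0, 0, 0],
    [-2, 38, 0, 0, 0, 0],
    [-3, 38, 0, 0, 0, 0],
    [-2, 38, 0, 0, 0, 0],
    [-2, 35, 0, 0, 0, 0],
    [-2, 25, 0, 0, 0, 0]
  ]
}}

```text
time: 11.23
tool_pos: [0.4361, 0.3048, 0.1597]
ee_rot: [-3.141, 0.001, 0.044]
wrist_force: [0.4, -0.8, -0.5]
width: 0.0626
finger_force: 30.0
```

Call:
{"api": "send_rows", "payload": {
  "rows": [
    [-1, 16, -10, 0, 0, 0],
    [-1, 8, -25, 0, 0, 0],
    [0, 0, -30, 0, 0, 0],
    [0, 0, -20, 0, 0, 0],
    [0, 0, -10, 0, 0, 0],
    [0, 0, -5, 0, 0, 0],
    [0, 0, -4, 0, 0, 0],
    [0, 0, 0, 0, 0, 0]
  ]
}}

```text
time: 11.9
tool_pos: [0.4355, 0.3259, 0.0567]
ee_rot: [-3.141, -0.0, 0.041]
wrist_force: [0.7, -0.7, -0.8]
width: 0.0625
finger_force: 30.0
```

Call:
{"api": "send_rows", "payload": {
  "rows": [
    [0, 0, -4, 0, 0, 0],
    [0, 0, -3, 0, 0, 0],
    [0, 0, -1.5, 0, 0, 0],
    [0, 0, -1, 0, 0, 0],
    [0, 0, -0.5, 0, 0, 0],
    [0, 0, 0, 0, 0, 0],
    [0, 0, 0, 0, 0, 0]
  ]
}}

```text
time: 12.48
tool_pos: [0.4352, 0.326, 0.0467]
ee_rot: [-3.142, -0.0, 0.042]
wrist_force: [0.1, -0.1, -1.3]
width: 0.0626
finger_force: 30.0
```

Call:
{"api": "send_rows", "payload": {
  "rows": [
    [0, 0, -0.5, 0, 0, 0],
    [0, 0, -0.5, 0, 0, 0],
    [0, 0, 0, 0, 0, 0],
    [0, 0, 0, 0, 0, 0]
  ]
}}

```text
time: 12.82
tool_pos: [0.4353, 0.3261, 0.0462]
ee_rot: [-3.141, -0.001, 0.042]
wrist_force: [-1.3, -0.1, 3.7]
width: 0.0623
finger_force: 30.0
```

Call:
{"api": "send_rows", "payload": {
  "rows": [
    [0, 0, 0, 0, 0, 0],
    [0, 0, 0, 0, 0, 0],
    [0, 0, 0, 0, 0, 0],
    [0, 0, 0, 0, 0, 0],
    [0, 0, 5, 0, 0, 0],
    [0, 0, 20, 0, 0, 0],
    [0, 0, 38, 0, 0, 0],
    [0, 0, 40, 0, 0, 0]
  ],
  "grip": 74
}}

```text
time: 13.48
tool_pos: [0.4337, 0.3251, 0.1476]
ee_rot: [3.139, 0.005, 0.042]
wrist_force: [1.2, 0.3, 0.3]
width: 0.0743
finger_force: 0.0
```

Call:
{"api": "send_rows", "payload": {
  "rows": [
    [2, -20, 15, 0, 0, 0],
    [3, -38, 0, 0, 0, 0],
    [3, -38, 0, 0, 0, 0],
    [3, -38, 0, 0, 0, 0],
    [3, -38, 0, 0, 0, 0],
    [3, -38, 0, 0, 0, 0],
    [3, -38, 0, 0, 0, 0],
    [3, -34, 0, 0, 0, 0]
  ],
  "grip": 94
}}

```text
time: 14.15
tool_pos: [0.458, 0.0419, 0.1641]
ee_rot: [3.141, -0.001, 0.041]
wrist_force: [0.2, -0.4, 0.5]
width: 0.0939
finger_force: 0.0
```

Call:
{"api": "send_rows", "payload": {
  "rows": [
    [2, -22, 0, 0, 0, 0],
    [2, -12, 0, 0, 0, 0],
    [1, -7, 0, 0, 0, 0],
    [0, 0, 0, 0, 0, 0],
    [0, 0, 0, 0, 0, 0]
  ]
}}

```text
time: 14.57
tool_pos: [0.4631, 0.0033, 0.1636]
ee_rot: [-3.141, -0.0, 0.042]
wrist_force: [0.9, -0.5, 0.7]
width: 0.094
finger_force: 0.0
```

```bash
python3 - <<'E'
from h import *
o=sensors.get_obs();m=optics.camera_model("wrist");im=optics.snapshot("wrist").copy()
print(o["tool_pos"],o["ee_rot"][2])
for p in [(463,3,80),(463,3,0)]: cv2.drawMarker(im,tuple(int(x) for x in proj(m,np.array(p)/1000,True)),(255,0,0),0,10,1)
t=optics.snapshot("top")[150:300,170:480]
w=cv2.resize(t,None,fx=1.8,fy=1.8)
c=np.zeros((420+w.shape[0]-100,560,3),np.uint8); c[:320]=im[:320]; c[320:320+w.shape[0],:w.shape[1]]=w
cv2.imwrite("pics/w3.png",c[:600,:,::-1])
E
```

```text
[0.46314224 0.00326861 0.16359859] 0.04155130761055115
```

View pics/w3.png

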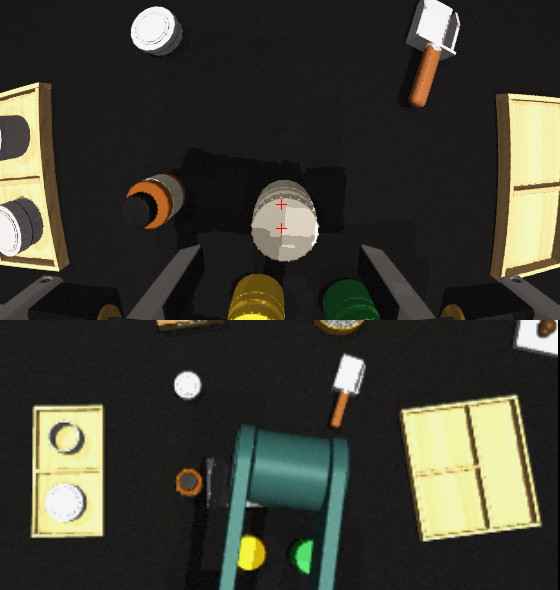

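Ring and large tin stand in the core tray. The jar's cap, at about (285,228), is under its marker and between the fingers.

Call:
{"api": "send_rows", "payload": {
  "rows": [
    [0, 0, -20, 0, 0, 0],
    [0, 0, -35, 0, 0, 0],
    [0, 0, -30, 0, 0, 0],
    [0, 0, -18, 0, 0, 0],
    [0, 0, -10, 0, 0, 0],
    [0, 0, -6, 0, 0, 0],
    [0, 0, 0, 0, 0, 0]
  ]
}}

```text
time: 15.25
tool_pos: [0.4627, 0.0036, 0.0438]
ee_rot: [-3.141, 0.002, 0.043]
wrist_force: [0.1, 0.3, -0.1]
width: 0.094
finger_force: 0.0
```

Call:
{"api": "send_rows", "payload": {
  "rows": [
    [0, 0, 0, 0, 0, 0],
    [0, 0, 0, 0, 0, 0],
    [0, 0, 0, 0, 0, 0],
    [0, 0, 0, 0, 0, 0],
    [0, 0, 0, 0, 0, 0],
    [0, 0, 0, 0, 0, 0],
    [0, 0, 0, 0, 0, 0],
    [0, 0, 0, 0, 0, 0]
  ],
  "grip": 45
}}

```text
time: 15.92
tool_pos: [0.4635, 0.0025, 0.045]
ee_rot: [3.141, -0.001, 0.042]
wrist_force: [-0.4, -1.7, 2.3]
width: 0.0542
finger_force: 30.0
```

Call:
{"api": "send_rows", "payload": {
  "rows": [
    [0, 0, 0, 0, 0, 0]
  ]
}}

```text
time: 16.0
tool_pos: [0.4635, 0.0026, 0.045]
ee_rot: [3.141, -0.001, 0.042]
wrist_force: [-0.4, -1.7, 3.5]
width: 0.0543
finger_force: 30.0
```

Call:
{"api": "send_rows", "payload": {
  "rows": [
    [0, 0, 15, 0, 0, 0],
    [0, 0, 30, 0, 0, 0],
    [0, -10, 15, 0, 0, 0],
    [-1, -25, 0, 0, 0, 0.012],
    [-1, -38, 0, 0, 0, 0.02],
    [-1, -38, 0, 0, 0, 0.02],
    [-2, -38, 0, 0, 0, 0.02],
    [-2, -38, 0, 0, 0, 0.02]
  ]
}}

```text
time: 16.67
tool_pos: [0.4556, -0.1851, 0.104]
ee_rot: [-3.14, 0.0, 0.135]
wrist_force: [0.3, -0.1, -0.7]
width: 0.0547
finger_force: 30.0
```

Call:
{"api": "send_rows", "payload": {
  "rows": [
    [-1, -38, 0, 0, 0, 0.02],
    [-1, -38, 0, 0, 0, 0],
    [-1, -28, 0, 0, 0, 0],
    [-1, -16, 0, 0, 0, 0],
    [-1, -8, -10, 0, 0, 0],
    [0, 0, -15, 0, 0, 0],
    [0, 0, -12, 0, 0, 0],
    [0, 0, -6, 0, 0, 0]
  ]
}}

```text
time: 17.33
tool_pos: [0.45, -0.3096, 0.0584]
ee_rot: [-3.137, 0.003, 0.155]
wrist_force: [-0.5, 0.5, -1.5]
width: 0.0543
finger_force: 30.0
```

Call:
{"api": "send_rows", "payload": {
  "rows": [
    [0, 0, -4, 0, 0, 0],
    [0, 0, -3, 0, 0, 0],
    [0, 0, -2, 0, 0, 0],
    [0, 0, 0, 0, 0, 0],
    [0, 0, 0, 0, 0, 0]
  ]
}}

```text
time: 17.75
tool_pos: [0.4515, -0.312, 0.053]
ee_rot: [3.141, -0.001, 0.154]
wrist_force: [0.7, -0.4, 0.2]
width: 0.0545
finger_force: 30.0
```

Call:
{"api": "send_rows", "payload": {
  "rows": [
    [0, 0, -1, 0, 0, 0],
    [0, 0, -1, 0, 0, 0],
    [0, 0, -0.5, 0, 0, 0],
    [0, 0, -0.5, 0, 0, 0],
    [0, 0, 0, 0, 0, 0],
    [0, 0, 0, 0, 0, 0]
  ]
}}

```text
time: 18.25
tool_pos: [0.4512, -0.3121, 0.0501]
ee_rot: [3.141, -0.0, 0.154]
wrist_force: [-0.6, 1.0, 2.8]
width: 0.0543
finger_force: 30.0
```

Call:
{"api": "send_rows", "payload": {
  "rows": [
    [0, 0, -0.5, 0, 0, 0],
    [0, 0, 0, 0, 0, 0],
    [0, 0, 0, 0, 0, 0]
  ]
}}

```text
time: 18.5
tool_pos: [0.4512, -0.3121, 0.05]
ee_rot: [3.141, -0.0, 0.154]
wrist_force: [-2.1, 1.1, 5.6]
width: 0.0547
finger_force: 30.0
```

Call:
{"api": "send_rows", "payload": {
  "rows": [
    [0, 0, 0, 0, 0, 0],
    [0, 0, 0, 0, 0, 0],
    [0, 0, 0, 0, 0, 0],
    [0, 0, 0, 0, 0, 0],
    [0, 0, 10, 0, 0, 0],
    [0, 0, 30, 0, 0, 0],
    [0, 0, 40, 0, 0, 0],
    [0, 0, 35, 0, 0, 0]
  ],
  "grip": 70
}}

```text
time: 19.17
tool_pos: [0.4509, -0.3118, 0.1657]
ee_rot: [-3.141, 0.0, 0.154]
wrist_force: [0.6, -0.4, 0.5]
width: 0.0701
finger_force: 0.0
```

Call:
{"api": "send_rows", "payload": {
  "rows": [
    [8, 20, 0, 0, 0, 0],
    [15, 36, 0, 0, 0, 0],
    [15, 36, 0, 0, 0, 0],
    [15, 36, 0, 0, 0, 0],
    [15, 36, 0, 0, 0, 0],
    [15, 36, 0, 0, 0, 0],
    [15, 36, 0, 0, 0, 0],
    [15, 36, 0, 0, 0, 0]
  ],
  "grip": 94
}}

```text
time: 19.83
tool_pos: [0.5647, -0.0382, 0.1649]
ee_rot: [3.141, -0.001, 0.154]
wrist_force: [0.4, -0.8, -0.2]
width: 0.0944
finger_force: 0.0
```

Call:
{"api": "send_rows", "payload": {
  "rows": [
    [15, 36, 0, 0, 0, 0],
    [15, 36, 0, 0, 0, 0],
    [15, 36, 0, 0, 0, 0],
    [13, 30, 0, 0, 0, 0],
    [10, 20, 0, 0, 0, 0],
    [6, 11, 0, 0, 0, 0],
    [0, 0, 0, 0, 0, 0],
    [0, 0, 0, 0, 0, 0]
  ]
}}

```text
time: 20.5
tool_pos: [0.638, 0.1286, 0.164]
ee_rot: [3.141, 0.001, 0.154]
wrist_force: [-0.1, -0.3, -0.4]
width: 0.0937
finger_force: 0.0
```

```bash
python3 - <<'E'
from h import *
o=sensors.get_obs();m=optics.camera_model("wrist");im=optics.snapshot("wrist").copy()
print(o["tool_pos"],o["ee_rot"][2])
hsv=cv2.cvtColor(im,cv2.COLOR_RGB2HSV); mk=((hsv[...,1]<60)&(hsv[...,2]>60)).astype(np.uint8)
for c in cv2.findContours(mk[:250],0,1)[0]:
    if cv2.contourArea(c)>300: 
        (a,b),r=cv2.minEnclosingCircle(c);print((round(a),round(b),round(r)),(onplane(m,(a,b),.03,True)*1000).round())
cv2.drawMarker(im,tuple(int(x) for x in proj(m,np.array([.638,.130,.03]),True)),(255,0,0),0,10,1)
cv2.imwrite("pics/w4.png",im[:,:,::-1])
E
```

```text
[0.63803478 0.1285636  0.16400188] 0.15417090310341308
(90, 232, 46) [586. 325.  30.]
(509, 220, 31) [ 669. -123.   30.]
(278, 211, 26) [639. 132.  30.]
(528, 118, 40) [ 783. -119.   30.]
```

View pics/w4.png

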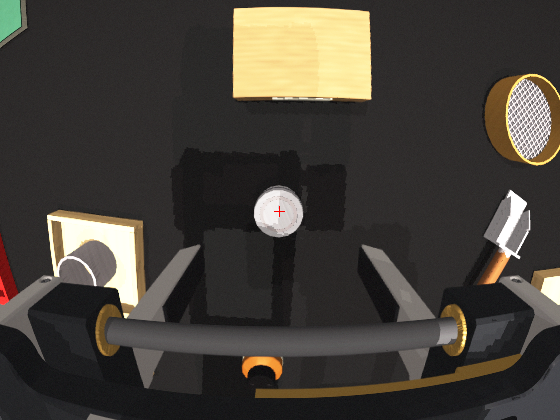

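The small tin is on its marker at (278,211), which gives about (639,131).

Call:
{"api": "send_rows", "payload": {
  "rows": [
    [0, 2, -20, 0, 0, 0],
    [0, 0, -38, 0, 0, 0],
    [0, 0, -35, 0, 0, 0],
    [0, 0, -20, 0, 0, 0],
    [0, 0, -11, 0, 0, 0],
    [0, 0, -6, 0, 0, 0],
    [0, 0, -2, 0, 0, 0],
    [0, 0, 0, 0, 0, 0]
  ]
}}

```text
time: 21.22
tool_pos: [0.639, 0.1304, 0.0334]
ee_rot: [3.141, -0.002, 0.153]
wrist_force: [-0.0, 0.0, -0.2]
width: 0.0942
finger_force: 0.0
```

Call:
{"api": "send_rows", "payload": {
  "rows": [
    [0, 0, 0, 0, 0, 0],
    [0, 0, 0, 0, 0, 0],
    [0, 0, 0, 0, 0, 0],
    [0, 0, 0, 0, 0, 0],
    [0, 0, 0, 0, 0, 0],
    [0, 0, 0, 0, 0, 0],
    [0, 0, 0, 0, 0, 0],
    [0, 0, 0, 0, 0, 0]
  ],
  "grip": 35
}}

```text
time: 21.88
tool_pos: [0.6381, 0.131, 0.032]
ee_rot: [3.141, 0.0, 0.154]
wrist_force: [-0.8, 0.1, 0.6]
width: 0.0452
finger_force: 30.0
```

Call:
{"api": "send_rows", "payload": {
  "rows": [
    [0, 0, 0, 0, 0, 0],
    [0, 0, 0, 0, 0, 0]
  ]
}}

```text
time: 22.05
tool_pos: [0.6381, 0.131, 0.032]
ee_rot: [3.142, 0.0, 0.154]
wrist_force: [-0.1, -0.1, 1.3]
width: 0.0455
finger_force: 30.0
```

Call:
{"api": "send_rows", "payload": {
  "rows": [
    [0, 0, 15, 0, 0, 0],
    [0, 0, 35, 0, 0, 0],
    [0, 0, 30, 0, 0, 0],
    [-3, -15, 10, 0, 0, 0],
    [-6, -30, 0, 0, 0, 0],
    [-7, -38, 0, 0, 0, 0],
    [-7, -38, 0, 0, 0, 0],
    [-7, -38, 0, 0, 0, 0]
  ]
}}

```text
time: 22.72
tool_pos: [0.6067, -0.0302, 0.121]
ee_rot: [3.141, 0.001, 0.154]
wrist_force: [0.6, -0.8, -0.1]
width: 0.0451
finger_force: 30.0
```

Call:
{"api": "send_rows", "payload": {
  "rows": [
    [-7, -38, 0, 0, 0, 0],
    [-7, -38, 0, 0, 0, 0],
    [-7, -38, 0, 0, 0, 0],
    [-7, -38, 0, 0, 0, 0],
    [-7, -38, 0, 0, 0, 0],
    [-7, -38, 0, 0, 0, 0],
    [-5, -25, 0, 0, 0, 0],
    [-2, -12, 0, 0, 0, 0]
  ]
}}

```text
time: 23.38
tool_pos: [0.5566, -0.2973, 0.1207]
ee_rot: [3.141, 0.002, 0.149]
wrist_force: [0.1, 0.5, -0.0]
width: 0.0454
finger_force: 30.0
```

Call:
{"api": "send_rows", "payload": {
  "rows": [
    [-1, -4, -10, 0, 0, 0],
    [0, 0, -25, 0, 0, 0],
    [0, 0, -20, 0, 0, 0],
    [0, 0, -13, 0, 0, 0],
    [0, 0, -7, 0, 0, 0],
    [0, 0, -4, 0, 0, 0],
    [0, 0, 0, 0, 0, 0],
    [0, 0, 0, 0, 0, 0]
  ]
}}

```text
time: 24.05
tool_pos: [0.5588, -0.2968, 0.0438]
ee_rot: [3.141, -0.001, 0.155]
wrist_force: [-0.2, 0.0, 0.2]
width: 0.0453
finger_force: 30.0
```

Call:
{"api": "send_rows", "payload": {
  "rows": [
    [0, 0, -3, 0, 0, 0],
    [0, 0, -2, 0, 0, 0],
    [0, 0, -1, 0, 0, 0],
    [0, 0, -0.5, 0, 0, 0],
    [0, 0, -0.5, 0, 0, 0],
    [0, 0, 0, 0, 0, 0],
    [0, 0, 0, 0, 0, 0]
  ]
}}

```text
time: 24.63
tool_pos: [0.5583, -0.2972, 0.037]
ee_rot: [3.141, -0.001, 0.154]
wrist_force: [-1.8, 1.5, 5.5]
width: 0.0451
finger_force: 30.0
```

Call:
{"api": "send_rows", "payload": {
  "rows": [
    [0, 0, -0.5, 0, 0, 0],
    [0, 0, 0, 0, 0, 0],
    [0, 0, 0, 0, 0, 0]
  ]
}}

```text
time: 24.88
tool_pos: [0.5583, -0.2972, 0.0369]
ee_rot: [3.141, -0.001, 0.154]
wrist_force: [-1.9, 1.4, 7.2]
width: 0.0452
finger_force: 30.0
```

Call:
{"api": "send_rows", "payload": {
  "rows": [
    [0, 0, 0, 0, 0, 0],
    [0, 0, 0, 0, 0, 0],
    [0, 0, 0, 0, 0, 0],
    [0, 0, 0, 0, 0, 0],
    [0, 0, 10, 0, 0, 0],
    [0, 0, 30, 0, 0, 0],
    [0, 0, 40, 0, 0, 0],
    [0, 0, 35, 0, 0, 0]
  ],
  "grip": 62
}}

```text
time: 25.55
tool_pos: [0.5578, -0.2969, 0.1521]
ee_rot: [-3.141, 0.001, 0.154]
wrist_force: [-0.0, -0.3, 0.5]
width: 0.062
finger_force: 0.0
```

Call:
{"api": "send_rows", "payload": {
  "rows": [
    [9, 20, 0, 0, 0, -0.06],
    [13, 36, 0, 0, 0, -0.1],
    [13, 38, 0, 0, 0, -0.1],
    [12, 35, 0, 0, 0, -0.1],
    [9, 24, 0, 0, 0, -0.06],
    [6, 14, 0, 0, 0, -0.022],
    [0, 0, 0, 0, 0, 0],
    [0, 0, 0, 0, 0, 0]
  ]
}}

```text
time: 26.22
tool_pos: [0.6203, -0.1297, 0.1509]
ee_rot: [3.141, -0.0, -0.286]
wrist_force: [-0.3, -0.2, 0.2]
width: 0.0621
finger_force: 0.0
```

Call:
{"api": "send_rows", "payload": {
  "rows": [
    [0, 0, 0, 0, 0, 0],
    [0, 0, 0, 0, 0, 0]
  ]
}}

```text
time: 26.38
tool_pos: [0.6197, -0.1315, 0.1506]
ee_rot: [3.141, -0.0, -0.29]
wrist_force: [0.7, 1.1, 0.5]
width: 0.0616
finger_force: 0.0
```

```bash
python3 - <<'E'
from h import *
o=sensors.get_obs();m=optics.camera_model("wrist");im=optics.snapshot("wrist").copy()
print(o["tool_pos"],o["ee_rot"][2])
hsv=cv2.cvtColor(im,cv2.COLOR_RGB2HSV)
k=((hsv[...,0]<16)&(hsv[...,1]>110)&(hsv[...,2]>40)).astype(np.uint8); k[:,:230]=0;k[:,340:]=0;k[310:]=0
c=max(cv2.findContours(k,0,1)[0],key=cv2.contourArea)[:,0]
P=np.array([onplane(m,q,.028,True)[:2] for q in c])*1000; r=cv2.minAreaRect(P.astype(np.float32)); print(r); print(cv2.boxPoints(r).round())
d=cv2.fitLine(P.astype(np.float32),cv2.DIST_HUBER,0,.01,.01).ravel(); print("axis",d,np.degrees(np.arctan(d[1]/d[0])))
for p in [(620,-130,28),(631,-133,28)]: cv2.drawMarker(im,tuple(int(x) for x in proj(m,np.array(p)/1000,True)),(0,255,0),0,10,1)
cv2.imwrite("pics/w5.png",im[:,:,::-1])
E
```

```text
[ 0.61973188 -0.13150626  0.15064776] -0.28963127077755924
((599.3438720703125, -125.26852416992188), (15.285062789916992, 61.224239349365234), 73.84549713134766)
[[ 568. -124.]
 [ 627. -141.]
 [ 631. -126.]
 [ 572. -109.]]
axis [ 9.5479184e-01 -2.9727513e-01  6.0026898e+02 -1.2564665e+02] -17.294012
```

View pics/w5.png

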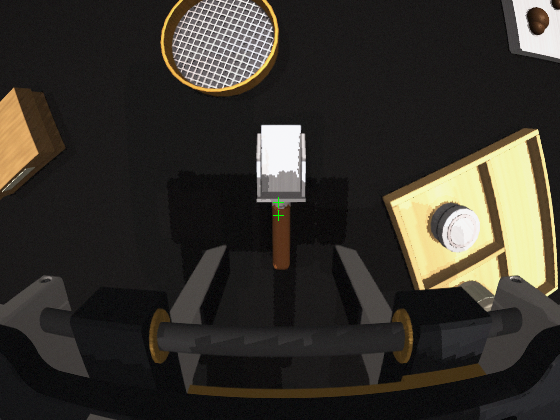

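The scoop's handle runs straight up the picture between the fingers, joint at about (280,203), so yaw and centre line match. I'll grip about 12 mm behind the joint.

Call:
{"api": "send_rows", "payload": {
  "rows": [
    [-2, 1, -20, 0, 0, 0],
    [0, 0, -35, 0, 0, 0],
    [0, 0, -30, 0, 0, 0],
    [0, 0, -17, 0, 0, 0],
    [0, 0, -10, 0, 0, 0],
    [0, 0, -5, 0, 0, 0],
    [0, 0, -1.5, 0, 0, 0],
    [0, 0, 0, 0, 0, 0]
  ]
}}

```text
time: 27.1
tool_pos: [0.6188, -0.1297, 0.0331]
ee_rot: [3.141, -0.002, -0.289]
wrist_force: [-0.1, 0.5, 0.7]
width: 0.0618
finger_force: 0.0
```

Call:
{"api": "send_rows", "payload": {
  "rows": [
    [0, 0, 0, 0, 0, 0],
    [0, 0, 0, 0, 0, 0],
    [0, 0, 0, 0, 0, 0],
    [0, 0, 0, 0, 0, 0],
    [0, 0, 0, 0, 0, 0],
    [0, 0, 0, 0, 0, 0],
    [0, 0, 0, 0, 0, 0],
    [0, 0, 0, 0, 0, 0]
  ],
  "grip": 8
}}

```text
time: 27.77
tool_pos: [0.6181, -0.1291, 0.032]
ee_rot: [3.141, 0.0, -0.288]
wrist_force: [-0.3, -0.1, 0.3]
width: 0.0156
finger_force: 29.8
```

Call:
{"api": "send_rows", "payload": {
  "rows": [
    [0, 0, 0, 0, 0, 0],
    [0, 0, 0, 0, 0, 0]
  ]
}}

```text
time: 27.93
tool_pos: [0.6181, -0.1292, 0.0321]
ee_rot: [3.141, 0.0, -0.288]
wrist_force: [-0.4, -0.6, 0.3]
width: 0.0159
finger_force: 29.8
```

Call:
{"api": "send_rows", "payload": {
  "rows": [
    [0, 0, 10, 0, 0, 0],
    [0, 0, 25, 0, 0, 0],
    [0, 0, 35, 0, 0, 0],
    [0, 0, 25, 0, 0, 0],
    [-6, -15, 15, 0, 0, 0.03],
    [-12, -28, 0, 0, 0, 0.05],
    [-15, -36, 0, 0, 0, 0.06],
    [-15, -36, 0, 0, 0, 0.06]
  ]
}}

```text
time: 28.6
tool_pos: [0.5701, -0.2443, 0.1432]
ee_rot: [3.141, -0.001, -0.083]
wrist_force: [0.6, -0.5, -1.8]
width: 0.0157
finger_force: 29.8
```

Call:
{"api": "send_rows", "payload": {
  "rows": [
    [-15, -36, 0, 0, 0, 0.06],
    [-15, -36, 0, 0, 0, 0.06],
    [-15, -36, 0, 0, 0, 0.06],
    [-10, -28, 0, 0, 0, 0.04],
    [-6, -14, 0, 0, 0, 0.022],
    [-2, -7, 0, 0, 0, 0],
    [0, 0, 0, 0, 0, 0],
    [0, 0, 0, 0, 0, 0]
  ]
}}

```text
time: 29.27
tool_pos: [0.5074, -0.4004, 0.142]
ee_rot: [-3.141, -0.0, 0.153]
wrist_force: [0.4, 0.7, -1.3]
width: 0.0158
finger_force: 29.8
```

```bash
python3 - <<'E'
from h import *
o=sensors.get_obs();m=optics.camera_model("wrist");im=optics.snapshot("wrist").copy()
print(o["tool_pos"],o["ee_rot"],o["width"],o["finger_force"],o["joint_positions"].round(2))
cv2.imwrite("pics/w6.png",im[:,:,::-1])
E
```

```text
[ 0.5074294  -0.40035801  0.14201896] [-3.14065919e+00 -4.08863375e-04  1.53425084e-01] 0.015847609486672867 29.776943027973175 [-0.76  0.33  1.26  0.    1.55  0.66]
```

View pics/w6.png

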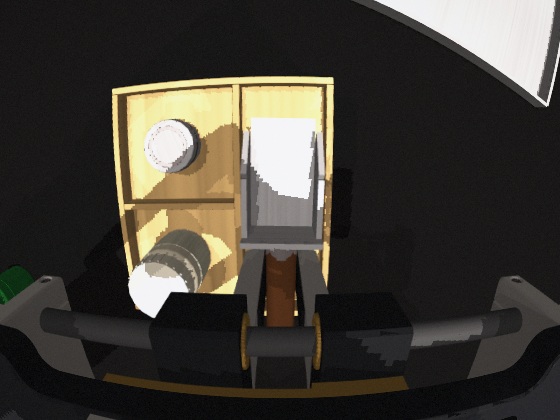

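The scoop is held level, parallel to the long compartment and above it. Lowering.

Call:
{"api": "send_rows", "payload": {
  "rows": [
    [0, 0, -12, 0, 0, 0],
    [0, 0, -25, 0, 0, 0],
    [0, 0, -25, 0, 0, 0],
    [0, 0, -17, 0, 0, 0],
    [0, 0, -10, 0, 0, 0],
    [0, 0, -6, 0, 0, 0],
    [0, 0, -3, 0, 0, 0],
    [0, 0, 0, 0, 0, 0]
  ]
}}

```text
time: 29.98
tool_pos: [0.5075, -0.4007, 0.0439]
ee_rot: [3.141, -0.0, 0.154]
wrist_force: [-0.4, 0.3, -1.9]
width: 0.0156
finger_force: 29.8
```

Call:
{"api": "send_rows", "payload": {
  "rows": [
    [0, 0, -2, 0, 0, 0],
    [0, 0, -2, 0, 0, 0],
    [0, 0, -1, 0, 0, 0],
    [0, 0, -0.5, 0, 0, 0],
    [0, 0, 0, 0, 0, 0],
    [0, 0, 0, 0, 0, 0]
  ]
}}

```text
time: 30.48
tool_pos: [0.5072, -0.4012, 0.0387]
ee_rot: [3.141, -0.0, 0.154]
wrist_force: [-0.2, 0.2, -1.4]
width: 0.0155
finger_force: 29.8
```

Call:
{"api": "send_rows", "payload": {
  "rows": [
    [0, 0, -0.5, 0, 0, 0],
    [0, 0, -0.5, 0, 0, 0],
    [0, 0, -0.5, 0, 0, 0],
    [0, 0, 0, 0, 0, 0],
    [0, 0, 0, 0, 0, 0]
  ]
}}

```text
time: 30.9
tool_pos: [0.5071, -0.4011, 0.037]
ee_rot: [3.141, 0.0, 0.154]
wrist_force: [-0.6, -0.4, -0.9]
width: 0.0156
finger_force: 29.8
```

Call:
{"api": "send_rows", "payload": {
  "rows": [
    [0, 0, -0.5, 0, 0, 0],
    [0, 0, 0, 0, 0, 0],
    [0, 0, 0, 0, 0, 0]
  ]
}}

```text
time: 31.15
tool_pos: [0.5071, -0.4011, 0.037]
ee_rot: [3.141, -0.0, 0.154]
wrist_force: [-1.6, -0.0, 1.9]
width: 0.0156
finger_force: 29.8
```

Call:
{"api": "send_rows", "payload": {
  "rows": [
    [0, 0, -0.5, 0, 0, 0],
    [0, 0, 0, 0, 0, 0]
  ]
}}

```text
time: 31.32
tool_pos: [0.5071, -0.4011, 0.037]
ee_rot: [3.141, -0.0, 0.154]
wrist_force: [-2.7, 1.2, 4.2]
width: 0.0157
finger_force: 29.8
```

Call:
{"api": "send_rows", "payload": {
  "rows": [
    [0, 0, 0, 0, 0, 0],
    [0, 0, 0, 0, 0, 0],
    [0, 0, 0, 0, 0, 0],
    [0, 0, 0, 0, 0, 0],
    [0, 0, 10, 0, 0, 0],
    [0, 0, 25, 0, 0, 0],
    [0, 0, 40, 0, 0, 0],
    [0, 0, 40, 0, 0, 0]
  ],
  "grip": 32
}}

```text
time: 31.98
tool_pos: [0.5063, -0.4002, 0.1509]
ee_rot: [-3.139, 0.002, 0.154]
wrist_force: [0.0, -1.4, 0.4]
width: 0.0321
finger_force: 0.0
```

Call:
{"api": "send_rows", "payload": {
  "rows": [
    [-10, 10, 40, 0, 0, 0],
    [-20, 30, 10, 0, 0, 0],
    [-20, 36, 0, 0, 0, 0],
    [-20, 36, 0, 0, 0, 0],
    [-20, 36, 0, 0, 0, 0],
    [-20, 36, 0, 0, 0, 0],
    [-10, 36, 0, 0, 0, 0],
    [-5, 36, 0, 0, 0, 0]
  ]
}}

```text
time: 32.65
tool_pos: [0.3808, -0.1438, 0.2012]
ee_rot: [3.14, -0.001, 0.152]
wrist_force: [-0.2, 0.3, 0.5]
width: 0.0317
finger_force: 0.0
```

Call:
{"api": "send_rows", "payload": {
  "rows": [
    [0, 36, 0, 0, 0, 0],
    [0, 20, 0, 0, 0, 0],
    [0, 10, 0, 0, 0, 0],
    [0, 0, 0, 0, 0, 0],
    [0, 0, 0, 0, 0, 0],
    [0, 0, 0, 0, 0, 0]
  ]
}}

```text
time: 33.15
tool_pos: [0.3825, -0.0802, 0.2004]
ee_rot: [3.141, 0.0, 0.153]
wrist_force: [0.6, -0.0, -0.3]
width: 0.032
finger_force: 0.0
```

```bash
python3 - <<'E'
from h import *
o=sensors.get_obs();print(o["tool_pos"],o["time"])
t=optics.snapshot("top")[110:310,160:490]; s=optics.snapshot("scene")[80:400,40:400]
a=cv2.resize(t,(560,339)); b=cv2.resize(s,(288,256))
cv2.imwrite("pics/f1.png",cv2.resize(t,(790,479),interpolation=cv2.INTER_CUBIC)[:,:,::-1]); cv2.imwrite("pics/f2.png",cv2.resize(s,(660,587),interpolation=cv2.INTER_CUBIC)[:,:,::-1])
E
```

```text
[ 0.38252396 -0.0802179   0.20040924] 33.15
```

View pics/f1.png

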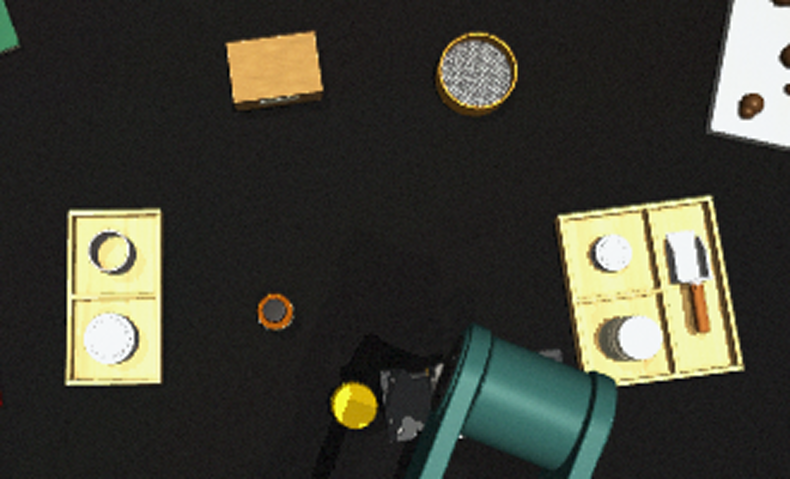

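View pics/f2.png

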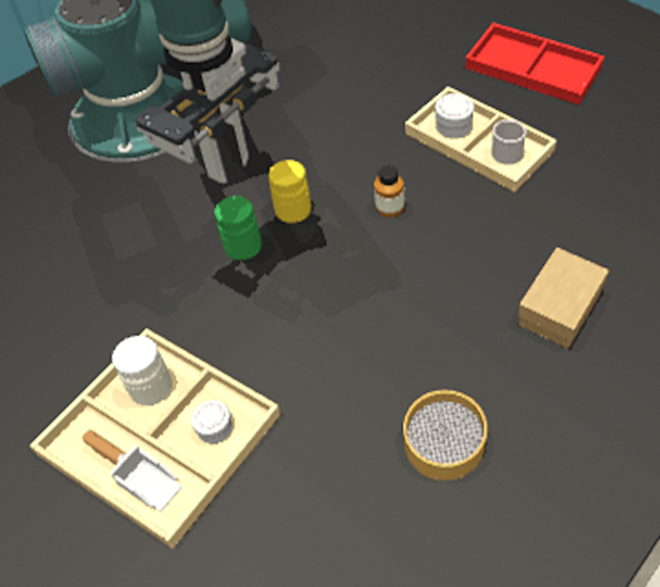

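In the top view, the ring (112,252) and large tin (110,338) are in the core tray. The small tin (612,252), jar (635,338) and scoop (690,280) are in the sample tray. The scene view shows everything upright and flat, with the bystanders and look-alikes in place.

```bash
python3 -c "
from bench import ticket
print(ticket.close_job())"
```

```text
the job is handed in; nothing more can be done
None
```

Both kits are made up in their trays in the order asked, the last pictures show nothing else moved, and I handed the job in at about 33 s of robot time (the hand-in returned no verdict).

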